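# Hold a sealed sample tube up to the label camera

### The job

Take the orange-capped tube by its cap out of the rack and hold it up to the label camera, cap uppermost: the middle of its bar-code label on the lens's line of sight, 12 cm from the front glass, with the label facing straight into the lens, so the tube leans back by as much as the camera looks down. Leave the other tubes standing in the rack and the dishes, wash bottle and tip box where they are, and do not bump the camera or its stand. Finish while still holding the tube steady in mid-air there; do not put it down.

Things in the scene. Friction and masses are not known exactly. Their poses are not given: they have to be found in the camera images.
- sample_centre (a point): the tube to take: amber, sealed, 115 mm tall, body 29 mm in diameter, ORANGE cap 35 mm across and 15 mm high (100 to 115 mm above the foot), 40 to 85 g. Point on its axis half-way up, 57.5 mm above the foot; z runs up to the cap, x out through the label's middle. A white strip 7 mm wide runs from the label up and over the cap's top to its middle: seen from above it shows where the label faces
- sample_cap (a point): middle of the orange cap, on the tube's axis, 107.5 mm above the foot (50 mm above sample_centre), where the tube is to be held; same axes as sample_centre
- sample_label (a point): middle of the paper bar-code label on the tube's surface: 14.5 mm out from the axis along x, 60 mm above the foot; same axes as sample_centre. The label spans about 100 degrees round the body, from 39 to 81 mm above the foot, so fingers on the cap leave it clear
- rack: purple open grid rack, fixed, 80 (x) by 156 (y) mm, 48 mm high, origin at the centre of its underside; 2 by 4 cells along x and y, pitch 38 mm, each 34 mm square, floor 4 mm thick on which the tubes stand. Every other cell is filled, like a chess-board: fingers that close along the rack's x or y have free cells on both sides of a cap
- tube_a: tube like the sample, but with a BLUE cap, standing in the rack; origin at the centre of its foot, z up the tube
- tube_b: another blue-capped tube in the rack, origin at its foot
- tube_c: another blue-capped tube in the rack, origin at its foot
- lens (a point): centre of the label camera's front glass, inside a white ring light 72 mm in diameter. The camera looks along its own -x, roughly towards the robot and 14 to 34 degrees downwards; y is level, z is up in its picture. The cream camera body reaches 126 mm back along +x from here, within 44 mm of the line of sight
- focus (a point): point in empty air 120 mm straight in front of the glass on the camera's line of sight, where the label's middle belongs; same axes as lens. The label faces straight into the lens when the tube's x and z run along this x and z
- cam_stand: the label camera's stand, fixed: grey base plate 190 by 220 mm, 14 mm thick, origin on the table at the middle of its front edge, the side (-x) that the camera looks to; column 25 mm thick, 430 mm high, 130 mm back (+x). Clamp and yoke, 60 mm to either side, carry the camera's pivot 50 mm ahead of the column, 270 to 330 mm up; the lens is 100 mm ahead of the pivot
- dishes: banded stack of three clear culture dishes, 90 mm in diameter, 45 mm high, loose, origin at the centre of the underside
- wash_bottle: white wash bottle with red collar and spout, 82 mm in diameter, 205 mm high, loose, origin at the centre of the underside
- tip_box: closed magenta box of pipette tips, 84 by 122 mm, 70 mm high, loose, origin at the centre of the underside

How it is judged:
By the outcome, as a careful person would: the job done as asked, in the order asked, and still so for the second after the job is handed in, while the arm keeps its last pose, push and grip.
It also fails if it takes over 38 s, if anything falls off the work surface, if the arm or the gripper's body presses on something with over 40 N, if the wrist force passes 120 N, or if a joint passes its speed limit or range.

### The arm

A 6-joint arm with a two-finger parallel gripper is mounted at the origin on the work surface. World frame = base frame: x ahead of the robot, y to its left, z up, the work surface at z = 0. Lengths are in m, angles in rad, forces in N, time in s.
With the tool pointing down it reaches from about 0.375 to 0.975 m from the base axis. Payload 3.8 kg.
Tool frame: the origin (TCP) lies midway between the tips of the shut fingers; the grasp point (between the pads) lies 19 mm behind it (bot.grip_point_offset is the z of the grasp point in the tool frame, in m); z points along the fingers, y is the line along which they close (so a half turn about z gives the same grasp; the last joint's range is limited). The gripper opens to 85 mm and grips with 20 to 120 N. Pads are 22 mm wide; open, the fingers measure 114 mm over their backs; the gripper's body (76 mm by 85 mm) begins 54 mm behind the grasp point. The pads swing forward as they close: fully open they stand 13 mm farther back than shut.
Start: joints at [1.182, 0.264, 1.604, -0, 1.274, -0.037], TCP at [0.233, 0.634, 0.231] pointing down, gripper open.
Joint ranges: [-2.63, 2.63], [-0.94, 2.18], [0.31, 2.57], [-1.31, 4.45], [0, 2.66], [-2.55, 2.55]. Speed limits (rad/s): [2.57, 2.57, 3.14, 3.14, 3.14, 3.14].

### API

Orientations are given as a rotation vector (axis times angle).
In Python, from workcell import sensors, optics, order, bot gives the robot as it stands.
- The arm moves only by the tool play_rows, never from a script. Its argument "commands" is a list of rows, each a list of 6 numbers: the shift along the tool's x, y, z in cm, then the turn, a rotation vector about the tool's x, y, z in rad. In form: [[dx, dy, dz, wx, wy, wz], ...]. A call has 1 to 5 rows; each row shifts and turns the commanded pose from where the row before left it, along the tool's axes as they then stand; what a row does not reach is not made up. A row lasts 1/12 s, in which the tool goes at most 41.7 mm and 7.16 degrees, less where a joint would pass 70% of its speed; a pose out of reach is approached as far as the arm can. A call with a gripper value outside its range is refused whole. "grip" is the closure, from 0 (fully open) to 1 (shut), set as the call begins (left out, the last holds). The fingers move at their own pace and stop on an object; "force" is the grip in N (left out, the last holds). Time passes only in rows, so rows that do not move let the fingers close. It gives the time, the measured TCP pose, the force, the opening and the grip force at its end, in the units of the state.
- sensors.read_state(): the state, without advancing time (a new reading comes with each control period).
- optics.read_camera(name): name is "scene" or "side" or "wrist"; returns the picture (400x640x3 uint8, red, green, blue); there is no depth.
- optics.camera_info(name): a dict with "mtx" (3x3 intrinsics, pixels), "R" (3x3) and "t" (3): a world point X has camera coordinates R X + t. Camera axes: x right, y down, z forward; pixel columns grow to the right and rows downward; lengths in m; the calibration is good to about 2 mm. The wrist camera is an equidistant fisheye: a pixel r from the principal point sees the ray r / f radians off the axis. A picture is of the moment at which its call begins: read the wrist's pose just before it. camera_info takes no time and is no camera call; for the wrist camera it gives the pose at the moment of the call.
- order.finish_job(): hands the job in; it is judged then, once.
The state is a dict: "time": time; "q": joint angles; "joint_vel": joint speeds; "joint_torque": joint torques, N m; "tool_pos": TCP position; "tcp_rot": TCP orientation; "wrist_force": force on the tool from outside, world axes, zero at the start; "torque": the same for the moment, N m; "width": opening from 0.0 (shut) to 1.0 (fully open); "grip_force": force on a finger pad.
Only numpy, scipy, OpenCV 4.12 (cv2) and the standard library are available. Lean on these libraries where they do the work, as an engineer would, in place of code of your own. Each camera call takes 0.05 s, during which the arm holds its last target. There are 200 camera calls.

## Working session

There is one attempt and no reset: what is moved stays moved. The work goes in short steps, Python scripts to look and compute and a tool call to move; the robot and the scene stay as the last step left them, time stands still between calls to the robot, and variables do not carry over. Pictures are saved under pics/ and viewed, at most 10 in all, crops included, and the job is handed in when it is done.

Besides the shell and the picture viewer there is one more tool, called after "Call:" by a JSON object that holds its "method" and its "body", one argument or row to a line. play_rows: Moves the arm, as the interface text tells. Its arguments: {"type":"object","properties":{"commands":{"type":"array","items":{"type":"array","items":{"type":"number"}}},"grip":{"type":"number"},"force":{"type":"number"}},"required":["commands"]}

```bash
mkdir -p pics; ls; cat > h.py <<'E'
import numpy as np, cv2
from workcell import sensors, optics, order, bot
from scipy.spatial.transform import Rotation as Ro
def snap(n,f):
    im=optics.read_camera(n); cv2.imwrite(f'pics/{f}.png',im[:,:,::-1]); return im
def proj(n,X):
    c=optics.camera_info(n); p=np.atleast_2d(X)@np.array(c['R']).T+c['t']; p=p@np.array(c['mtx']).T
    return p[:,:2]/p[:,2:]
def ray(n,uv):
    c=optics.camera_info(n);K=np.array(c['mtx']);R=np.array(c['R']);t=np.array(c['t'])
    d=np.linalg.solve(K,[uv[0],uv[1],1.])
    if n=='wrist':
        r=np.hypot(d[0],d[1]); d=np.array([d[0]/r*np.sin(r),d[1]/r*np.sin(r),np.cos(r)])
    d=R.T@d
    return -R.T@t,d/np.linalg.norm(d)
def atz(n,uv,z):
    o,d=ray(n,uv); return o+d*(z-o[2])/d[2]
def tri(a):
    A=0;b=0
    for n,uv in a:
        o,d=ray(n,uv);P=np.eye(3)-np.outer(d,d);A=A+P;b=b+P@o
    X=np.linalg.solve(A,b)
    return X,[np.linalg.norm((np.eye(3)-np.outer(ray(n,uv)[1],ray(n,uv)[1]))@(X-ray(n,uv)[0])) for n,uv in a]
E
python3 - <<'E'
from h import *
s=sensors.read_state();print(s,bot.grip_point_offset)
a=snap('scene','scene0');b=snap('side','side0');c=snap('wrist','wrist0')
for n in ['scene','side','wrist']: 
    i=optics.camera_info(n);print(n,i['mtx'],np.round(i['R'],3).tolist(),i['t'])
E
```

```text
pics
{'time': 0.0, 'q': array([ 1.18210254e+00,  2.64806029e-01,  1.60538055e+00, -1.31793101e-05,
        1.27371467e+00, -3.69102718e-02]), 'joint_vel': array([ 0.00078845,  0.00052194, -0.00209256, -0.00025825, -0.00092538,
        0.00154924]), 'joint_torque': array([-3.79876556e-04, -5.15103257e+01, -3.67321908e+01,  1.37650836e-04,
        1.26366253e-02,  5.87471874e-06]), 'tool_pos': array([0.23231799, 0.63297231, 0.22992288]), 'tcp_rot': array([-0.54964587, -3.09265182,  0.00354818]), 'wrist_force': array([ 0.34115082, -0.41674223, -0.71426391]), 'torque': array([ 0.00070569,  0.03935919, -0.02959851]), 'grip_force': 0.0, 'width': 1.0003702426049628} -0.0187
scene [[453.56728385   0.         318.51207102]
 [  0.         453.56728385 202.70767966]
 [  0.           0.           1.        ]] [[0.812, 0.583, -0.023], [0.346, -0.513, -0.785], [-0.469, 0.63, -0.619]] [-0.46092771 -0.02107526  1.74075406]
side [[367.34094958   0.         313.56510547]
 [  0.         367.34094958 198.23506357]
 [  0.           0.           1.        ]] [[0.67, -0.742, -0.019], [-0.43, -0.367, -0.825], [0.605, 0.561, -0.565]] [-0.28564649  0.38904571  1.04243739]
wrist [[309.70691629   0.         317.38072442]
 [  0.         309.70691629 198.53905548]
 [  0.           0.           1.        ]] [[0.345, 0.939, -0.002], [0.895, -0.328, 0.3], [0.281, -0.105, -0.954]] [-0.67338692 -0.03934764  0.37943133]
```

View pics/scene0.png

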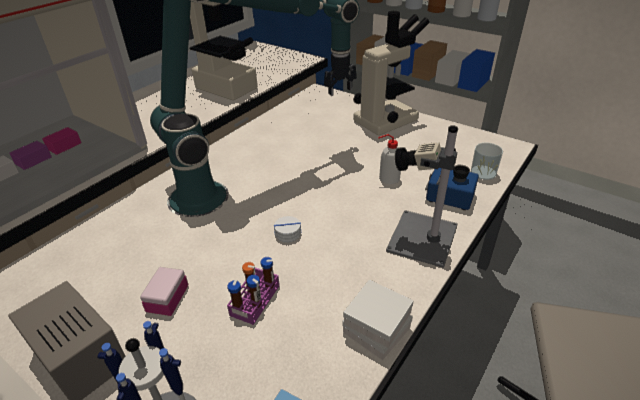

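View pics/side0.png

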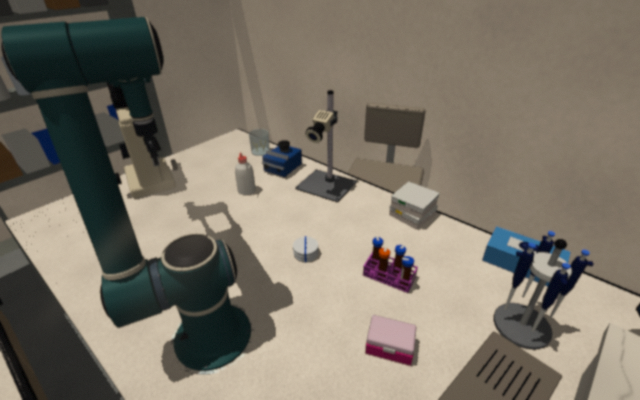

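View pics/wrist0.png

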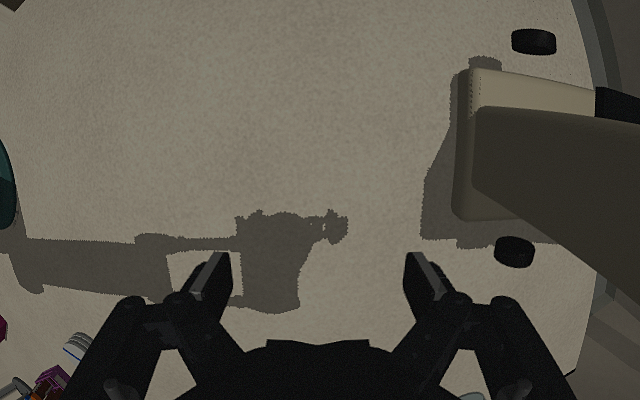

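The scene picture shows the orange cap at about (249,268), the rack at (254,296) and the label camera at (405,157). In the side picture they are at (384,254), (390,275) and (315,130). The wrist view shows mostly bare table.

```bash
python3 - <<'E'
from h import *
S=cv2.imread('pics/scene0.png');D=cv2.imread('pics/side0.png')
z=lambda I,x,y,w,h:cv2.resize(I[y:y+h,x:x+w],(400,300),interpolation=cv2.INTER_CUBIC)
m=np.vstack([np.hstack([z(S,215,250,80,60+0),z(S,380,118,88,66)]),np.hstack([z(D,350,230,80,60),z(D,296,85,68,51)])])
cv2.imwrite('pics/zoom.png',m)
c=tri([('scene',(249,267)),('side',(384,253))]);print('cap',c)
print('lens',tri([('scene',(398,157)),('side',(313,133))]))
for n,p in [('scene',(288,228)),('side',(306,246))]:print('dish',atz(n,p,.045))
for n,p in [('scene',(390,184)),('side',(246,190))]:print('wash',atz(n,p,.0))
for n,p in [('scene',(165,285)),('side',(392,330))]:print('tip',atz(n,p,.07))
# blobs
for n,I in [('scene',S),('side',D)]:
    hsv=cv2.cvtColor(I,cv2.COLOR_BGR2HSV)
    for nm,lo,hi in [('or',(4,180,90),(18,255,255)),('blue',(100,150,80),(118,255,255))]:
        k,l,st,ce=cv2.connectedComponentsWithStats(cv2.inRange(hsv,lo,hi))
        for i in range(1,k):
            if st[i,4]>15: print(n,nm,st[i].tolist(),ce[i].round(1), atz(n,ce[i],.1115).round(3))
E
```

```text
cap (array([ 0.49547582, -0.23579029,  0.1120611 ]), [np.float64(0.0008323575642244545), np.float64(0.000832357564224486)])
lens (array([0.70046144, 0.24156052, 0.30412036]), [np.float64(0.002669896641995042), np.float64(0.002669896641995022)])
dish [0.43124036 0.01590679 0.045     ]
dish [0.41278705 0.02236602 0.045     ]
wash [0.56584033 0.48368494 0.        ]
wash [0.54641177 0.52190375 0.        ]
tip [ 0.31214555 -0.39716849  0.07      ]
tip [ 0.30106046 -0.39249842  0.07      ]
scene or [243, 263, 10, 11, 69] [247.2 268.1] [ 0.494 -0.241  0.111]
scene blue [430, 168, 11, 16, 102] [434.9 176. ] [0.742 0.475 0.112]
scene blue [448, 170, 30, 22, 292] [463.3 182.4] [0.841 0.494 0.112]
scene blue [261, 258, 11, 9, 59] [265.3 262.2] [ 0.521 -0.194  0.111]
scene blue [247, 275, 12, 11, 76] [251.7 279.4] [ 0.533 -0.265  0.112]
scene blue [228, 282, 12, 9, 74] [233.4 286.3] [ 0.509 -0.312  0.112]
side or [379, 248, 11, 9, 67] [383.3 252.7] [ 0.495 -0.234  0.111]
side blue [287, 148, 12, 9, 43] [292.7 152.1] [0.798 0.465 0.112]
side blue [267, 156, 19, 6, 55] [275.8 158.7] [0.701 0.478 0.112]
side blue [485, 229, 55, 42, 945] [504.6 249.2] [ 0.757 -0.511  0.112]
side blue [549, 232, 5, 4, 17] [550.9 233.4] [ 0.933 -0.597  0.112]
side blue [373, 239, 9, 6, 41] [377.2 241.8] [ 0.526 -0.191  0.112]
side blue [396, 246, 9, 8, 47] [399.5 249.6] [ 0.54  -0.265  0.112]
side blue [561, 251, 8, 9, 47] [564.8 254.7] [ 0.85  -0.657  0.112]
side blue [583, 251, 6, 4, 19] [585.3 252.4] [ 0.902 -0.701  0.112]
side blue [403, 257, 10, 8, 49] [408.3 261.4] [ 0.512 -0.312  0.112]
side blue [563, 264, 8, 4, 25] [566.  265.5] [ 0.801 -0.671  0.112]
```

View pics/zoom.png

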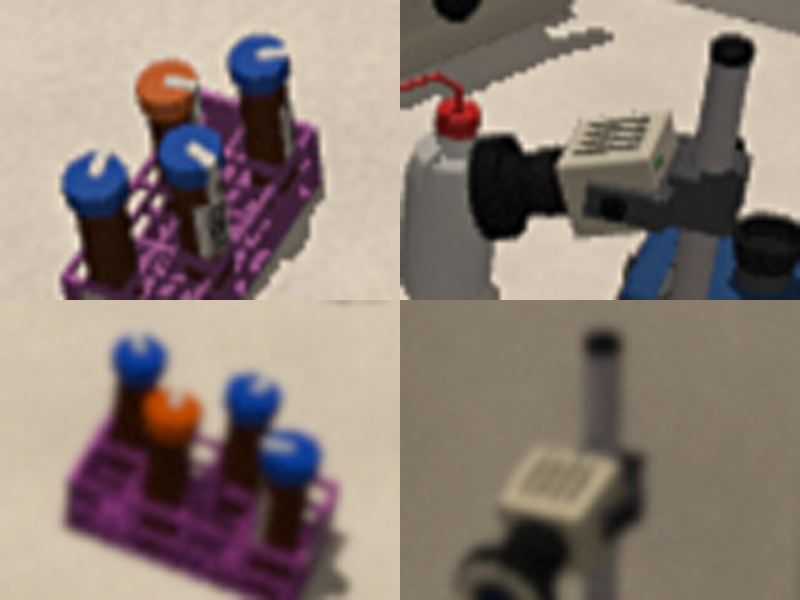

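The zoom shows the orange cap's strip pointing right in the scene view. The label camera's lens points towards the robot, with the ring at about (396,159) in the scene view and (312,134) in the side view.

```bash
python3 - <<'E'
from h import *
print([x for x in dir(bot) if x[0]!='_'])
z1=lambda u,v:(215+u/5,250+v/5)
z3=lambda u,v:(350+u/5,230+v/5)
a=atz('scene',z1(168,78),.119);b=atz('scene',z1(196,86),.119);print('strip',a,b,np.degrees(np.arctan2(*(b-a)[[1,0]])))
a=atz('side',z3(173,408),.119);b=atz('side',z3(176,391),.119);print('strip',a,b,np.degrees(np.arctan2(*(b-a)[[1,0]])))
top=tri([('scene',(380+732*.22-88,118+50*.22)),('side',(296+203*.17,85+44*.17))]);print('coltop',top)
for n,p in [('scene',(434,237)),('side',(331,180))]:print('colbase',atz(n,p,.014))
s=sensors.read_state();R=Ro.from_rotvec(s['tcp_rot']).as_matrix();c=optics.camera_info('wrist');Rc=np.array(c['R'])
print('tool R',R.round(3).tolist(),'cam in tool',R.T@(-Rc.T@c['t']-s['tool_pos']),(R.T@Rc.T).round(3).tolist())
# base plate corners in scene
for p in [(387,248),(401,212),(458,222),(446,264)]:print('plate',atz('scene',p,.014))
E
```

```text
['MotionError', 'grip_point_offset']
strip [ 0.4957546  -0.23587038  0.119     ] [ 0.51310834 -0.23150656  0.119     ] 14.115096104935407
strip [ 0.30238517 -0.36358798  0.119     ] [ 0.31262391 -0.35877286  0.119     ] 25.186889992489185
coltop (array([0.84111359, 0.27360121, 0.42414598]), [np.float64(0.0009459225623148094), np.float64(0.0009459225623149367)])
colbase [0.84068516 0.28155861 0.014     ]
colbase [0.84445049 0.26927589 0.014     ]
tool R [[-0.939, 0.345, -0.001], [0.345, 0.939, -0.002], [0.0, -0.002, -1.0]] cam in tool [ 0.07615944 -0.00050772 -0.1421856 ] [[-0.0, -0.954, -0.3], [1.0, -0.0, -0.0], [0.0, -0.3, 0.954]]
plate [0.73709991 0.14713087 0.014     ]
plate [0.68873985 0.33747143 0.014     ]
plate [0.87683705 0.39883055 0.014     ]
plate [0.92350097 0.18755733 0.014     ]
```

Call:
{"method": "play_rows", "body": {
  "commands": [
    [0, -2.4, -3.4, 0, 0, 0],
    [0, -2.4, -3.4, 0, 0, 0],
    [0, -2.4, -3.4, 0, 0, 0],
    [0, -2.4, -3.4, 0, 0, 0],
    [0, -2.4, -3.4, 0, 0, 0]
  ],
  "grip": 0.3
}}

```text
time: 0.57
tool_pos: [0.1907, 0.5196, 0.4022]
tcp_rot: [-0.55, -3.093, 0.002]
wrist_force: [-0.4, 1.7, -0.6]
width: 0.699
grip_force: 0.0
```

Call:
{"method": "play_rows", "body": {
  "commands": [
    [-4, -0.14, 0, 0, 0, 0.072],
    [-4, -0.14, 0, 0, 0, 0.072],
    [-4, -0.14, 0, 0, 0, 0.072],
    [-4, -0.14, 0, 0, 0, 0.072]
  ]
}}

```text
time: 0.9
tool_pos: [0.3327, 0.4445, 0.4014]
tcp_rot: [0.991, 2.981, 0.001]
wrist_force: [1.0, 1.5, -0.2]
width: 0.696
grip_force: 0.0
```

Call:
{"method": "play_rows", "body": {
  "commands": [
    [-4, -0.14, 0, 0, 0, 0.072],
    [-4, -0.14, 0, 0, 0, 0.072],
    [-4, -0.14, 0, 0, 0, 0.072],
    [-4, -0.14, 0, 0, 0, 0.072]
  ]
}}

```text
time: 1.23
tool_pos: [0.446, 0.3312, 0.4007]
tcp_rot: [-1.41, -2.807, 0.001]
wrist_force: [0.1, 0.9, -0.3]
width: 0.701
grip_force: 0.0
```

Call:
{"method": "play_rows", "body": {
  "commands": [
    [-4, -0.14, 0, 0, 0, 0.072],
    [-4, -0.14, 0, 0, 0, 0.072],
    [-4, -0.14, 0, 0, 0, 0.072],
    [0, 0, 0, 0, 0, 0],
    [0, 0, 0, 0, 0, 0]
  ]
}}

```text
time: 1.65
tool_pos: [0.5068, 0.2276, 0.4008]
tcp_rot: [-1.705, -2.638, 0.001]
wrist_force: [-0.7, -0.1, -0.4]
width: 0.7
grip_force: 0.0
```

```bash
python3 - <<'E'
from h import *
s=sensors.read_state();R=Ro.from_rotvec(s['tcp_rot']).as_matrix();print(s['time'],s['q'],s['tool_pos'],s['width'],R.round(3).tolist())
snap('wrist','w1')
E
```

```text
1.65 [ 3.77236098e-01 -2.08805059e-02  1.61608280e+00  1.93290425e-04
  1.54735036e+00 -4.58384000e-02] [0.50675441 0.22763738 0.40077169] 0.7002183762670131 [[-0.411, 0.912, -0.001], [0.912, 0.411, -0.0], [0.0, -0.001, -1.0]]
```

View pics/w1.png

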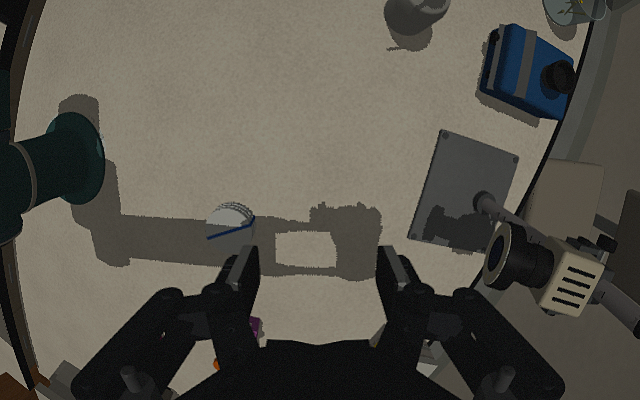

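The lens ring is at (497,256), seen obliquely. I'll tilt the tool towards it to see it more from the front.

Call:
{"method": "play_rows", "body": {
  "commands": [
    [0, -1.2, 1.5, -0.12, 0, 0],
    [0, -1.2, 1.5, -0.12, 0, 0],
    [0, -1.2, 1.5, -0.12, 0, 0],
    [0, -1.2, 1.5, -0.12, 0, 0],
    [0, -1.2, 1.5, -0.12, 0, 0]
  ]
}}

```text
time: 2.12
tool_pos: [0.4688, 0.2148, 0.3162]
tcp_rot: [1.471, 2.293, 0.719]
wrist_force: [0.5, 0.5, -0.1]
width: 0.7
grip_force: 0.0
```

Call:
{"method": "play_rows", "body": {
  "commands": [
    [0, 0, 0, 0, 0, 0],
    [0, 0, 0, 0, 0, 0]
  ]
}}

```text
time: 2.28
tool_pos: [0.4619, 0.2118, 0.3038]
tcp_rot: [1.484, 2.311, 0.692]
wrist_force: [0.7, 0.9, 0.7]
width: 0.698
grip_force: 0.0
```

```bash
python3 - <<'E'
from h import *
import pickle
s=sensors.read_state();print(s['time'],s['q'],s['tool_pos'])
i=optics.camera_info('wrist');a=snap('wrist','w2');pickle.dump((i,a),open('v2.pkl','wb'))
E
```

```text
2.2833 [ 0.34999571 -0.485902    2.24985096  0.06312136  0.79913552 -0.10962767] [0.46186844 0.21183483 0.30384492]
```

Call:
{"method": "play_rows", "body": {
  "commands": [
    [-3, -0.5, 2.5, 0, 0, 0],
    [-3, -0.5, 2.5, 0, 0, 0],
    [-3, -0.5, 2.5, 0, 0, 0],
    [0, 0, 0, 0, 0, 0],
    [0, 0, 0, 0, 0, 0]
  ]
}}

```text
time: 2.75
tool_pos: [0.5401, 0.1435, 0.2502]
tcp_rot: [1.477, 2.291, 0.713]
wrist_force: [0.3, 0.2, 0.3]
width: 0.697
grip_force: 0.0
```

```bash
python3 - <<'E'
from h import *
import pickle
s=sensors.read_state();print(s['time'],s['q'],s['tool_pos'])
i=optics.camera_info('wrist');a=snap('wrist','w3');pickle.dump((i,a),open('v3.pkl','wb'))
A=cv2.imread('pics/w2.png')
c=lambda f:f[100:400,240:640]
cv2.imwrite('pics/w23.png',np.vstack([c(A),c(cv2.imread('pics/w3.png'))]))
E
```

```text
2.75 [ 0.10278666 -0.32829421  2.25765014  0.29915874  0.65449038 -0.50859212] [0.54007621 0.14345295 0.25024796]
```

View pics/w23.png

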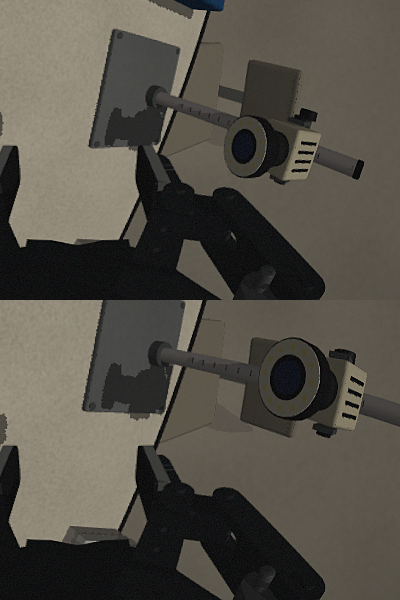

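Both views show the ring light from the front, centred near (481,248) in w2 and (532,178) in w3. Next I'll fit a 3D circle to both outlines.

```bash
cat > ring.py <<'E'
from h import *
import pickle
from scipy.optimize import least_squares
def pf(i,X):
    p=X@np.array(i['R']).T+i['t'];th=np.arctan2(np.hypot(p[:,0],p[:,1]),p[:,2]);ph=np.arctan2(p[:,1],p[:,0]);K=np.array(i['mtx'])
    return np.c_[K[0,2]+K[0,0]*th*np.cos(ph),K[1,2]+K[1,1]*th*np.sin(ph)]
def outline(im,c,R=48):
    # outer edge of the bright ring: along rays from its centre, last strong bright->dark drop
    g=cv2.GaussianBlur(cv2.cvtColor(im,cv2.COLOR_RGB2GRAY),(3,3),0).astype(float);pts=[]
    hsv=g
    for a in np.linspace(0,2*np.pi,120,endpoint=False):
        r=np.arange(5,R,.25);x=c[0]+r*np.cos(a);y=c[1]+r*np.sin(a)
        v=cv2.remap(g.astype(np.float32),x.astype(np.float32)[None],y.astype(np.float32)[None],cv2.INTER_LINEAR)[0]
        hi=np.where(v>T)[0]
        if len(hi)==0: continue
        e=hi[0]
        while e<len(v)-1 and v[e]>T: e+=1
        if e<len(v)-1: pts.append((x[e],y[e]))
    return np.array(pts)
T=90
def axes(az,p):
    x=np.array([np.cos(p)*np.cos(az),np.cos(p)*np.sin(az),np.sin(p)]);y=np.array([-np.sin(az),np.cos(az),0]);return x,y,np.cross(x,y)
def circ(q,r,n=360):
    x,y,z=axes(q[3],q[4]);t=np.linspace(0,2*np.pi,n);return q[:3]+r*(np.cos(t)[:,None]*y+np.sin(t)[:,None]*z)
E
python3 - <<'E'
from ring import *
import ring
V=[pickle.load(open(f'v{k}.pkl','rb')) for k in (2,3)];C=[(481,248),(532,178)]
for (i,a),c in zip(V,C):
    g=cv2.cvtColor(a,cv2.COLOR_RGB2GRAY);print(g[int(c[1]),c[0]-40:c[0]+45:2].tolist())
P=[outline(a,c) for (i,a),c in zip(V,C)]
el=[cv2.fitEllipseDirect(p.astype(np.float32)) for p in P];print(el,[len(p) for p in P])
from scipy.spatial import cKDTree
f=lambda q:np.concatenate([cKDTree(pf(i,circ(q,q[5],1500))).query(p)[0] for (i,_),p in zip(V,P)])
s=least_squares(f,[.7,.2415,.304,.23,.4,.036],loss='soft_l1',f_scale=.7)
print(s.x,np.degrees(s.x[3:5]),np.sqrt(np.mean(f(s.x)**2)),np.percentile(f(s.x),[50,90]))
np.save('lens.npy',s.x)
o=[]
for (i,a),p,c in zip(V,P,C):
    b=a[:,:,::-1].copy();x0,y0=c[0]-60,c[1]-60;b=cv2.resize(b[y0:y0+120,x0:x0+120],(400,400))
    for u in pf(i,circ(s.x,s.x[5])): cv2.circle(b,tuple(int(v) for v in (u-[x0,y0])*3.333),0,(0,255,0),-1)
    for u in p: cv2.circle(b,tuple(int(v) for v in (u-[x0,y0])*3.333),2,(0,0,255),-1)
    o.append(b)
cv2.imwrite('pics/fit.png',np.hstack(o))
E
```

```text
[99, 97, 98, 98, 96, 97, 98, 96, 93, 94, 96, 89, 65, 64, 68, 39, 10, 17, 17, 22, 17, 25, 23, 21, 18, 21, 12, 2, 69, 68, 68, 64, 105, 6, 23, 20, 22, 20, 23, 17, 20, 26, 27]
[54, 54, 58, 43, 64, 65, 67, 65, 68, 3, 16, 16, 17, 18, 19, 23, 9, 13, 17, 15, 22, 24, 15, 21, 16, 13, 7, 68, 65, 65, 63, 65, 65, 61, 9, 20, 21, 22, 23, 19, 20, 20, 49]
[((479.4941711425781, 246.38612365722656), (77.79407501220703, 83.56674194335938), 163.35934448242188), ((540.1652221679688, 143.03634643554688), (15.698412895202637, 52.5098991394043), 102.3073959350586)] [34, 21]
[ 0.7443121   0.25206243  0.27033882 -0.33304232  0.07844676  0.06255233] [-19.08191951   4.49466845] 4.1231535509786585 [1.24339457 5.87596422]
```

View pics/fit.png

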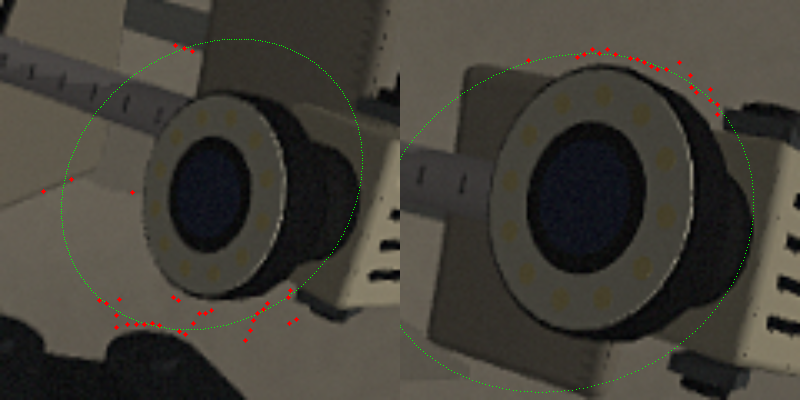

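The fit failed because the threshold was too high: ring gray is about 66 and the dark centre about 18. I'll refit with both the inner and outer edges.

```bash
cat >> ring.py <<'E'
from scipy.spatial import cKDTree
def edges(im,c,R,T=42):
    g=cv2.cvtColor(im,cv2.COLOR_RGB2GRAY).astype(np.float32);I=[];O=[]
    r=np.arange(5,R,.2)
    for a in np.linspace(0,2*np.pi,180,endpoint=False):
        x=(c[0]+r*np.cos(a)).astype(np.float32);y=(c[1]+r*np.sin(a)).astype(np.float32)
        v=cv2.remap(g,x[None],y[None],cv2.INTER_LINEAR)[0]
        k=np.where(v>T)[0]
        if not len(k):continue
        e=k[0];I.append((x[e],y[e]))
        d=np.where(v[e:]<T)[0]
        if len(d): O.append((x[e+d[0]],y[e+d[0]]))
    return np.array(I),np.array(O)
def fit(V,C,R,q0):
    E=[edges(a,c,R) for (i,a),c in zip(V,C)]
    def f(q):
        o=[]
        for (i,_),(I,O) in zip(V,E):
            o+=[cKDTree(pf(i,circ(q,q[5],1000))).query(I)[0],cKDTree(pf(i,circ(q,q[6],1500))).query(O)[0]]
        return np.concatenate(o)
    s=least_squares(f,q0,loss='cauchy',f_scale=.5,x_scale=[.01]*3+[.1]*2+[.01]*2)
    return s.x,f(s.x),E
E
python3 - <<'E'
from ring import *
V=[pickle.load(open(f'v{k}.pkl','rb')) for k in (2,3)];C=[(484,246.5),(527.8,177)]
for sub in [(0,1),(0,),(1,)]:
    q,r,E=fit([V[k] for k in sub],[C[k] for k in sub],46,[.7,.2415,.304,.23,.4,.02,.036])
    print(sub,q.round(4),np.degrees(q[3:5]),np.percentile(r,[50,80,95]).round(2))
    if len(sub)==2:
        np.save('lens.npy',q);x,y,z=axes(q[3],q[4]);print('focus',q[:3]-.12*x)
        for (i,a),c in zip(V,C):print(pf(i,q[None,:3]),c)
        print('scene/side proj',proj('scene',q[:3]),proj('side',q[:3]))
E
```

```text
(0, 1) [0.702  0.2462 0.2896 0.19   0.326  0.0199 0.0342] [10.88424966 18.68085019] [0.17 0.34 0.55]
focus [0.59036761 0.22476469 0.25120753]
[[483.254863  245.8749656]] (484, 246.5)
[[526.87983265 176.7949226 ]] (527.8, 177)
scene/side proj [[399.04762514 159.63877013]] [[312.75842452 136.58744254]]
(0,) [0.7281 0.2461 0.2794 0.1828 0.3196 0.0213 0.037 ] [10.47517424 18.31114855] [0.15 0.29 0.56]
(1,) [0.6734 0.2391 0.298  0.1951 0.3293 0.0178 0.0304] [11.17625734 18.86760808] [0.17 0.31 0.52]
```

```bash
cat > plan.py <<'E'
from h import *
def rowfor(p1,R1,n,p0=None,R0=None):
    if p0 is None:
        s=sensors.read_state();p0=s['tool_pos'];R0=Ro.from_rotvec(s['tcp_rot']).as_matrix()
    w=Ro.from_matrix(R0.T@R1).as_rotvec()/n;dR=Ro.from_rotvec(w).as_matrix()
    M=sum(np.linalg.matrix_power(dR,k) for k in range(n));d=np.linalg.solve(M,R0.T@(np.array(p1)-p0))
    P=[np.array(p0)];R=R0
    for k in range(n):P.append(P[-1]+R@d);R=R@dR
    print('n',n,'row',(d*100).round(2).tolist(),w.round(4).tolist(),'|d|cm',np.linalg.norm(d)*100,'deg',np.degrees(np.linalg.norm(w)),'mid',P[n//2].round(3))
def down(az): y=np.array([np.cos(az),np.sin(az),0]);z=np.array([0,0,-1.]);return np.c_[np.cross(y,z),y,z]
E
python3 - <<'E'
from plan import *
A=np.radians(10.5)
rowfor([.50,-.24,.25],down(A),12)
E
```

```text
n 12 row [-2.95, -1.25, -0.45] [0.0502, -0.006, 0.0197] |d|cm 3.234284206032946 deg 3.109548775059651 mid [ 0.531 -0.049  0.239]
```

Call:
{"method": "play_rows", "body": {
  "commands": [
    [-2.95, -1.25, -0.45, 0.05, -0.006, 0.02],
    [-2.95, -1.25, -0.45, 0.05, -0.006, 0.02],
    [-2.95, -1.25, -0.45, 0.05, -0.006, 0.02],
    [-2.95, -1.25, -0.45, 0.05, -0.006, 0.02]
  ]
}}

```text
time: 3.13
tool_pos: [0.5352, 0.0146, 0.2405]
tcp_rot: [1.657, 2.356, 0.494]
wrist_force: [0.5, 1.1, -0.6]
width: 0.701
grip_force: 0.0
```

Call:
{"method": "play_rows", "body": {
  "commands": [
    [-2.95, -1.25, -0.45, 0.05, -0.006, 0.02],
    [-2.95, -1.25, -0.45, 0.05, -0.006, 0.02],
    [-2.95, -1.25, -0.45, 0.05, -0.006, 0.02],
    [-2.95, -1.25, -0.45, 0.05, -0.006, 0.02]
  ]
}}

```text
time: 3.47
tool_pos: [0.5215, -0.1153, 0.2391]
tcp_rot: [1.838, 2.395, 0.254]
wrist_force: [1.3, 0.3, -0.9]
width: 0.7
grip_force: 0.0
```

Call:
{"method": "play_rows", "body": {
  "commands": [
    [-2.95, -1.25, -0.45, 0.05, -0.006, 0.02],
    [-2.95, -1.25, -0.45, 0.05, -0.006, 0.02],
    [-2.95, -1.25, -0.45, 0.05, -0.006, 0.02],
    [-2.95, -1.25, -0.45, 0.05, -0.006, 0.02]
  ]
}}

```text
time: 3.8
tool_pos: [0.4982, -0.2427, 0.249]
tcp_rot: [2.01, 2.411, -0.004]
wrist_force: [0.2, 0.7, -0.2]
width: 0.696
grip_force: 0.0
```

Call:
{"method": "play_rows", "body": {
  "commands": [
    [0, 0, 0, 0, 0, 0],
    [0, 0, 0, 0, 0, 0],
    [0, 0, 0, 0, 0, 0]
  ]
}}

```text
time: 4.05
tool_pos: [0.4971, -0.2404, 0.2465]
tcp_rot: [2.01, 2.413, 0.0]
wrist_force: [-0.6, 0.5, 0.1]
width: 0.7
grip_force: 0.0
```

```bash
python3 - <<'E'
from plan import *
import pickle
s=sensors.read_state();print(s['time'],s['q'],s['tool_pos'],Ro.from_rotvec(s['tcp_rot']).as_matrix().round(3).tolist())
i=optics.camera_info('wrist');a=snap('wrist','w4');pickle.dump((i,a),open('v4.pkl','wb'))
I=cv2.imread('pics/w4.png');hsv=cv2.cvtColor(I,cv2.COLOR_BGR2HSV)
for nm,lo,hi in [('or',(4,160,60),(18,255,255)),('blue',(100,150,60),(118,255,255))]:
    k,l,st,ce=cv2.connectedComponentsWithStats(cv2.inRange(hsv,lo,hi))
    for j in range(1,k):
        if st[j,4]>60: print(nm,st[j].tolist(),ce[j].round(1),atz('wrist',ce[j],.119).round(4))
E
```

```text
4.05 [-4.95632912e-01  2.17007063e-02  1.85053824e+00 -3.75325754e-05
  1.26866757e+00 -6.77173157e-01] [ 0.49706312 -0.24044298  0.24653896] [[-0.181, 0.984, 0.001], [0.984, 0.181, -0.0], [-0.0, 0.001, -1.0]]
or [299, 165, 38, 40, 983] [315.7 184.9] [ 0.4943 -0.2361  0.119 ]
blue [339, 124, 40, 40, 1020] [357.  143.9] [ 0.5232 -0.1929  0.119 ]
blue [340, 208, 36, 33, 543] [355.8 223. ] [ 0.538  -0.2656  0.119 ]
blue [302, 247, 34, 28, 536] [317.3 261.9] [ 0.5099 -0.3131  0.119 ]
```

View pics/w4.png

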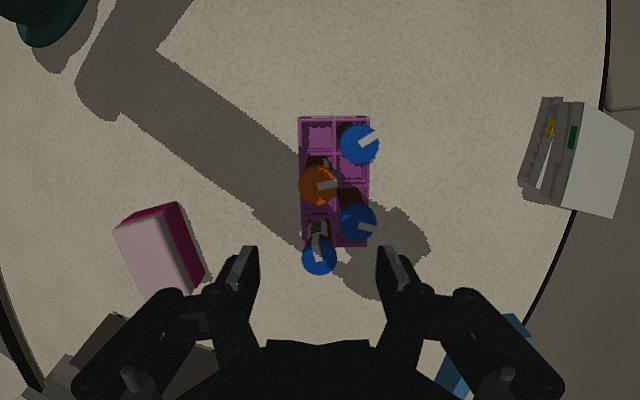

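The orange cap is centred near (318,186) with its strip pointing right and slightly up, to about (340,183). The rack's axes line up with the tool. Next I'll work out the strip azimuth and the cap centre.

```bash
python3 - <<'E'
from ring import *
i,a=pickle.load(open('v4.pkl','rb'))
def az(uv,z):
    K=np.array(i['mtx']);d=np.linalg.solve(K,[uv[0],uv[1],1.]);r=np.hypot(*d[:2]);d=np.r_[d[:2]/r*np.sin(r),np.cos(r)]
    R=np.array(i['R']);o=-R.T@i['t'];d=R.T@d;return (o+d*(z-o[2])/d[2])[:2]
# rectify top plane z=.119 around the cap, 0.25 mm/px
g=np.arange(-25,25.01,.25)/1000;X,Y=np.meshgrid(g+.4955,g-.236)
uv=pf(i,np.c_[X.ravel(),Y.ravel(),np.full(X.size,.119)]).astype(np.float32).reshape(*X.shape,2)
im=cv2.remap(a,uv[...,0],uv[...,1],cv2.INTER_LINEAR);hsv=cv2.cvtColor(im,cv2.COLOR_RGB2HSV)
o=cv2.inRange(hsv,(3,150,60),(18,255,255))
hull=cv2.convexHull(cv2.findNonZero(o));c,r=cv2.minEnclosingCircle(hull);e=cv2.fitEllipse(hull)
print('encl',X[0,int(c[0])],Y[int(c[1]),0],r*.25,e)
cx,cy=np.interp(e[0],range(len(g)),g)+[.4955,-.236];print('centre',cx,cy)
m=(hsv[...,1]<110)&(hsv[...,2]>80)&(np.hypot(X-cx,Y-cy)<.0155)
pts=np.c_[X[m],Y[m]];print(m.sum(),pts.mean(0));d=pts.mean(0)-[cx,cy];print('dir',np.degrees(np.arctan2(d[1],d[0])))
v=cv2.fitLine(pts.astype(np.float32),cv2.DIST_L2,0,1e-4,1e-4).ravel();print('line',np.degrees(np.arctan2(v[1],v[0])),v)
cv2.imwrite('pics/rect.png',cv2.resize(im[::-1,:,::-1],None,fx=2.5,fy=2.5))
E
```

```text
encl 0.49724999999999997 -0.2365 18.898134231567383 ((104.3637466430664, 97.77294921875), (139.3171844482422, 149.8202362060547), 4.4779133796691895)
centre 0.4965909366607666 -0.23655676269531248
21 [ 0.50992857 -0.22938095]
dir 28.280793889978398
line -60.22506 [ 0.4965943  -0.86798275  0.5099286  -0.22938095]
```

View pics/rect.png

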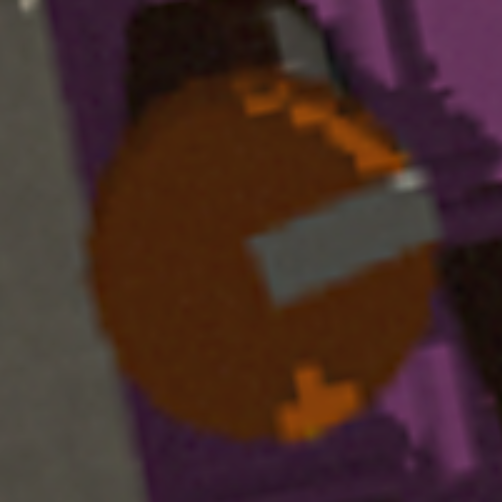

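Call:
{"method": "play_rows", "body": {
  "commands": [
    [0.2, 0, 3, 0, 0, 0],
    [0.18, 0.04, 3, 0, 0, 0],
    [0, 0, 2.5, 0, 0, 0],
    [0, 0, 0, 0, 0, 0],
    [0, 0, 0, 0, 0, 0]
  ]
}}

```text
time: 4.52
tool_pos: [0.4931, -0.2351, 0.1581]
tcp_rot: [-2.007, -2.409, 0.003]
wrist_force: [0.9, 0.2, 0.3]
width: 0.702
grip_force: 0.0
```

```bash
python3 - <<'E'
from ring import *
i,a=pickle.load(open('v4.pkl','rb'))
g=np.arange(-25,25.01,.25)/1000;X,Y=np.meshgrid(g+.4955,g-.236)
uv=pf(i,np.c_[X.ravel(),Y.ravel(),np.full(X.size,.119)]).astype(np.float32).reshape(*X.shape,2)
hsv=cv2.cvtColor(cv2.remap(a,uv[...,0],uv[...,1],cv2.INTER_LINEAR),cv2.COLOR_RGB2HSV)
m=(hsv[...,1]<90)&(np.hypot(X-.4968,Y+.2366)<.0145)
p=np.c_[X[m],Y[m]];v=cv2.fitLine(p.astype(np.float32),cv2.DIST_HUBER,0,1e-4,1e-4).ravel()
print(m.sum()*.0625,'mm2',np.degrees(np.arctan(v[1]/v[0])),p.mean(0)-[.4968,-.2366])
s=sensors.read_state();print(s['tool_pos'])
E
```

```text
102.75 mm2 24.012167 [0.00680706 0.00141965]
[ 0.49309648 -0.23512901  0.15810417]
```

Call:
{"method": "play_rows", "body": {
  "commands": [
    [-0.1, 0.3, 2, 0, 0, 0],
    [0, 0, 2, 0, 0, 0],
    [0, 0, 1.5, 0, 0, 0],
    [0, 0, 0, 0, 0, 0],
    [0, 0, 0, 0, 0, 0]
  ]
}}

```text
time: 4.93
tool_pos: [0.4978, -0.2372, 0.1055]
tcp_rot: [-2.011, -2.411, 0.002]
wrist_force: [0.9, 0.1, 0.2]
width: 0.695
grip_force: 0.0
```

Call:
{"method": "play_rows", "body": {
  "commands": [
    [0, 0, 0.7, 0, 0, 0],
    [0, 0, 0.6, 0, 0, 0],
    [0, 0, 0, 0, 0, 0],
    [0, 0, 0, 0, 0, 0]
  ]
}}

```text
time: 5.27
tool_pos: [0.4967, -0.2372, 0.091]
tcp_rot: [-2.01, -2.41, 0.002]
wrist_force: [-0.5, -0.7, -0.4]
width: 0.699
grip_force: 0.0
```

```bash
python3 - <<'E'
from ring import *
s=sensors.read_state();print(s['time'],s['tool_pos'],s['wrist_force'],s['width'])
snap('wrist','w5')
I=cv2.imread('pics/w5.png')[100:400,120:520];cv2.imwrite('pics/w5c.png',cv2.convertScaleAbs(I,alpha=2.5))
E
```

```text
5.2667 [ 0.49671893 -0.23718108  0.09102787] [-0.46845798 -0.66624739 -0.42787139] 0.6991339276500383
```

View pics/w5c.png

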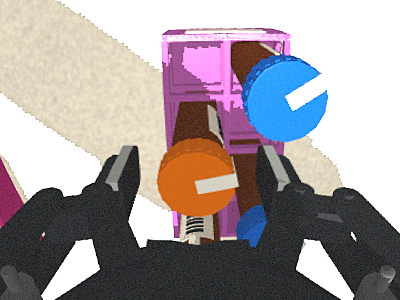

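The cap, at about (195,178) in the crop, sits between the open pads and the blue cap is clear. I'll close now.

Call:
{"method": "play_rows", "body": {
  "commands": [
    [0, 0, 0, 0, 0, 0],
    [0, 0, 0, 0, 0, 0],
    [0, 0, 0, 0, 0, 0],
    [0, 0, 0, 0, 0, 0],
    [0, 0, 0, 0, 0, 0]
  ],
  "grip": 1,
  "force": 45
}}

```text
time: 5.73
tool_pos: [0.4971, -0.2375, 0.0914]
tcp_rot: [-2.011, -2.41, 0.002]
wrist_force: [-0.7, -0.1, 2.7]
width: 0.391
grip_force: 44.6
```

Call:
{"method": "play_rows", "body": {
  "commands": [
    [0, 0, -1, 0, 0, 0],
    [0, 0, -2, 0, 0, 0],
    [0, 0, -3, 0, 0, 0],
    [0, 0, -3, 0, 0, 0],
    [0, 0, -3, 0, 0, 0]
  ]
}}

```text
time: 6.15
tool_pos: [0.4965, -0.2369, 0.212]
tcp_rot: [-2.01, -2.409, 0.003]
wrist_force: [0.3, -0.7, -0.5]
width: 0.39
grip_force: 45.0
```

Call:
{"method": "play_rows", "body": {
  "commands": [
    [0, 0, -3, 0, 0, 0],
    [0, 0, -3, 0, 0, 0],
    [0, 0, 0, 0, 0, 0],
    [0, 0, 0, 0, 0, 0]
  ]
}}

```text
time: 6.48
tool_pos: [0.4987, -0.238, 0.2741]
tcp_rot: [2.011, 2.411, -0.0]
wrist_force: [-0.8, -0.9, -0.5]
width: 0.392
grip_force: 45.0
```

```bash
python3 - <<'E'
from ring import *
s=sensors.read_state();print(s['time'],s['tool_pos'],s['tcp_rot'],s['wrist_force'],s['width'],s['grip_force'])
i=optics.camera_info('wrist');a=snap('wrist','w6');pickle.dump((i,a,s),open('v6.pkl','wb'))
b=snap('scene','s6');d=snap('side','d6')
z=lambda I,x,y,w,h:cv2.convertScaleAbs(cv2.resize(I[y:y+h,x:x+w,::-1],(400,300),interpolation=cv2.INTER_CUBIC),alpha=1.6)
q=proj('scene',s['tool_pos'])[0].astype(int);r=proj('side',s['tool_pos'])[0].astype(int)
bl=np.zeros((300,400,3),np.uint8)
cv2.imwrite('pics/m6.png',np.vstack([np.hstack([z(b,q[0]-40,q[1]-30,80,60),z(d,r[0]-40,r[1]-30,80,60)]),np.hstack([z(a,217,120,200,150),z(d,340,220,100,75)])]))
E
```

```text
6.4833 [ 0.49865105 -0.23800463  0.27406741] [ 2.01124457e+00  2.41080849e+00 -3.59970526e-04] [-0.76706007 -0.90010481 -0.53473593] 0.3924722636204633 45.04384160041809
```

View pics/m6.png

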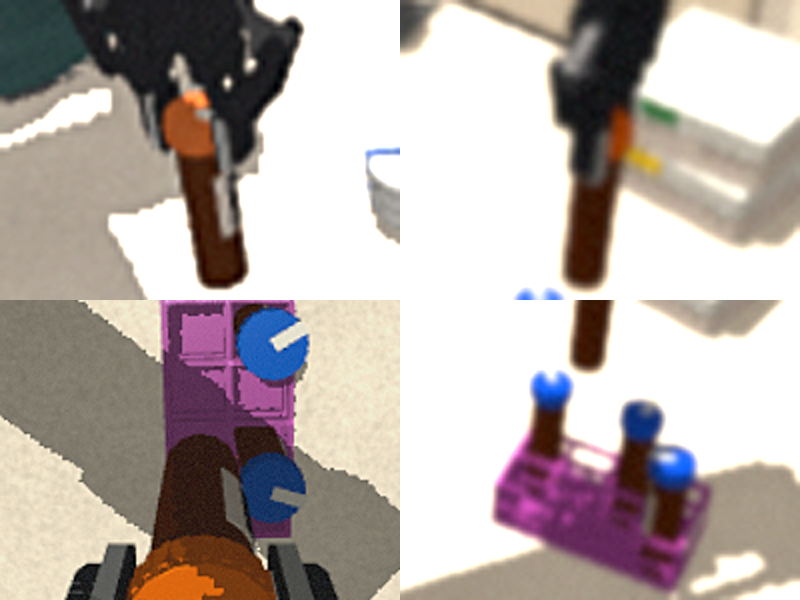

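The tube is held by its cap with the tubes a, b and c still standing. The label's left edge shows in the wrist view, from about (328,205) to (339,235). I'll use it to check the label angle in the tool frame.

```bash
python3 - <<'E'
from ring import *
i,a,s=pickle.load(open('v6.pkl','rb'));R=Ro.from_rotvec(s['tcp_rot']).as_matrix()
T=lambda X:s['tool_pos']+np.atleast_2d(X)@R.T
pt=lambda th,h,r=.0145,x0=0,y0=0:pf(i,T([x0+r*np.sin(np.radians(th)),y0+r*np.cos(np.radians(th)),.0872-h]))[0].round(1)
for th in (50,56,62,68,74):print(th,pt(th,.039),pt(th,.05),pt(th,.06))
print('sides h20',pt(0,.02),pt(180,.02),'h60',pt(0,.06),pt(180,.06),'foot far side',pt(90,0),pt(-90,0))
hsv=cv2.cvtColor(a,cv2.COLOR_RGB2HSV)
for y in range(190,246,5):
    print(y,' '.join(f'{v}/{t}' for v,t in zip(hsv[y,290:362:2,2],hsv[y,290:362:2,1])))
E
```

```text
50 [331.4 205.8] [332.2 211.5] [333.  217.4]
56 [329.6 204.5] [330.2 210.2] [330.9 215.9]
62 [327.6 203.3] [328.1 209. ] [328.7 214.7]
68 [325.5 202.4] [325.9 208. ] [326.4 213.6]
74 [323.3 201.7] [323.6 207.2] [323.9 212.8]
sides h20 [337.2 211.9] [297.  211.9] h60 [341.3 234.6] [292.9 234.6] foot far side [317.1 185.2] [317.1 220.4]
190 82/37 82/40 80/38 83/37 81/44 54/127 55/93 57/125 49/120 28/164 29/176 27/123 32/135 25/163 29/141 28/109 26/167 32/120 32/128 48/138 53/125 58/119 40/128 23/166 29/158 28/155 35/146 22/139 30/128 30/179 27/170 32/135 30/179 39/111 48/106 84/127
195 83/40 81/44 82/40 84/39 82/37 60/89 32/135 26/167 26/167 25/153 32/151 30/119 30/145 30/153 30/136 32/159 34/128 32/167 31/173 32/151 26/167 37/145 60/115 30/162 31/173 28/155 29/176 26/167 30/170 28/164 32/207 27/76 30/196 30/196 35/160 53/77
200 79/42 83/37 80/35 83/40 88/43 41/100 33/139 26/157 32/175 29/176 28/173 32/128 28/164 30/145 32/159 26/157 25/163 29/167 30/136 27/161 30/145 30/145 31/148 31/148 27/151 24/21 52/206 52/206 53/192 52/191 57/215 60/170 61/188 61/192 59/207 49/219
205 84/39 78/36
[... 1503 characters left out ...]
77 40/172 38/188 27/161 28/164 25/153 25/163 29/149 26/157 24/149 30/111 32/128 31/156 30/153 33/131 30/162 19/161 29/149 18/213 61/50 66/35 13/157 46/116 51/100 47/136 49/109 47/119 49/125 46/116 46/105 55/134
240 149/43 113/50 32/175 36/163 19/121 54/184 41/174 70/219 73/220 63/206 61/213 61/213 60/213 57/210 61/213 60/213 62/206 61/213 60/213 64/211 64/215 51/205 34/120 26/167 26/167 31/132 75/37 58/35 78/39 86/39 85/42 86/42 88/41 85/45 87/47 87/38
245 161/35 72/81 81/230 81/224 81/224 77/222 78/222 79/223 76/221 78/222 63/215 59/212 63/206 60/213 62/214 63/210 63/210 60/213 64/207 57/210 60/213 63/198 58/211 61/213 62/206 63/215 22/197 81/31 89/40 79/36 68/34 14/55 19/54 43/12 50/5 45/6
```

```bash
cat > goal.py <<'E'
from plan import *
from ring import axes
def goal(q,back=0,th=12.,x0=.0005,hz=.0272):
    X,Y,Z=axes(q[3],q[4]);t=np.radians(th)
    y=X*np.cos(t)-Y*np.sin(t);z=-Z;x=np.cross(y,z)
    lab=q[:3]-(.12+back)*X
    return lab-.0145*X+hz*Z-x0*x,np.c_[x,y,z]
E
python3 - <<'E'
from goal import *
q=np.load('lens.npy');p,R=goal(q,.08);print(p,goal(q)[0])
rowfor(p,R,14)
E
```

```text
[0.49389685 0.20571681 0.24667326] [0.56831891 0.22002703 0.27229697]
n 14 row [3.15, 0.23, 0.29] [-0.0236, 0.0023, 0.0141] |d|cm 3.1723085296825437 deg 1.5812211926202433 mid [ 0.483 -0.016  0.253]
```

Call:
{"method": "play_rows", "body": {
  "commands": [
    [1.5, 0.2, 0.3, -0.024, 0.002, 0.014],
    [3.15, 0.23, 0.29, -0.024, 0.002, 0.014],
    [3.15, 0.23, 0.29, -0.024, 0.002, 0.014],
    [3.15, 0.23, 0.29, -0.024, 0.002, 0.014],
    [3.15, 0.23, 0.29, -0.024, 0.002, 0.014]
  ]
}}

```text
time: 7.05
tool_pos: [0.4864, -0.0946, 0.2552]
tcp_rot: [2.054, 2.289, 0.148]
wrist_force: [0.6, 0.3, -0.7]
width: 0.392
grip_force: 45.0
```

Call:
{"method": "play_rows", "body": {
  "commands": [
    [3.15, 0.23, 0.29, -0.024, 0.002, 0.014],
    [3.15, 0.23, 0.29, -0.024, 0.002, 0.014],
    [3.15, 0.23, 0.29, -0.024, 0.002, 0.014],
    [3.15, 0.23, 0.29, -0.024, 0.002, 0.014],
    [3.15, 0.23, 0.29, -0.024, 0.002, 0.014]
  ]
}}

```text
time: 7.47
tool_pos: [0.4868, 0.0635, 0.2466]
tcp_rot: [2.077, 2.158, 0.291]
wrist_force: [0.2, 0.2, 0.1]
width: 0.391
grip_force: 45.0
```

Call:
{"method": "play_rows", "body": {
  "commands": [
    [3.15, 0.23, 0.29, -0.024, 0.002, 0.014],
    [3.15, 0.23, 0.29, -0.024, 0.002, 0.014],
    [3.15, 0.23, 0.29, -0.024, 0.002, 0.014],
    [3.15, 0.23, 0.29, -0.024, 0.002, 0.014],
    [1.6, 0, 0, 0, 0, 0]
  ]
}}

```text
time: 7.88
tool_pos: [0.4953, 0.207, 0.244]
tcp_rot: [2.087, 2.053, 0.4]
wrist_force: [-1.1, 0.1, -1.1]
width: 0.395
grip_force: 45.0
```

Call:
{"method": "play_rows", "body": {
  "commands": [
    [0, 0, 0, 0, 0, 0],
    [0, 0, 0, 0, 0, 0],
    [0, 0, 0, 0, 0, 0],
    [0, 0, 0, 0, 0, 0]
  ]
}}

```text
time: 8.22
tool_pos: [0.4972, 0.2034, 0.2462]
tcp_rot: [2.088, 2.048, 0.401]
wrist_force: [-0.7, 0.2, -1.0]
width: 0.392
grip_force: 45.0
```

```bash
python3 - <<'E'
from goal import *
from ring import *
q=np.load('lens.npy')
s=sensors.read_state();print(s['time'],s['q'].round(3),s['tool_pos'],s['width'],s['grip_force'])
i=optics.camera_info('wrist');a=snap('wrist','w7');pickle.dump((i,a),open('v7.pkl','wb'))
c=pf(i,q[None,:3])[0];print('pred',c)
V=[pickle.load(open(f'v{k}.pkl','rb')) for k in (2,3,7)];C=[(484,246.5),(527.8,177),tuple(c)]
g=cv2.cvtColor(a,cv2.COLOR_RGB2GRAY);print(g[int(c[1]),int(c[0])-50:int(c[0])+50:3].tolist())
for sub in [(0,1,2),(0,2),(1,2),(2,)]:
    x,r,E=fit([V[k] for k in sub],[C[k] for k in sub],50,q)
    print(sub,x.round(4),np.degrees(x[3:5]),np.percentile(r,[50,80,95]).round(2))
    if len(sub)==3:np.save('lens2.npy',x)
rowfor(*goal(q),6)
E
```

```text
8.2167 [ 0.388 -0.219  2.104 -0.09   0.934  0.449] [0.4972317  0.20341649 0.2461918 ] 0.3919930390392697 44.9948251247406
pred [589.72327311 167.6905343 ]
[83, 83, 83, 82, 84, 84, 82, 83, 71, 53, 56, 56, 7, 14, 19, 11, 18, 22, 21, 16, 24, 24, 8, 58, 54, 56, 53, 52, 14, 20, 14, 23, 18, 18]
(0, 1, 2) [0.7019 0.2462 0.2897 0.1851 0.3261 0.0199 0.0341] [10.60787596 18.68360622] [0.18 0.37 0.66]
(0, 2) [0.7017 0.2462 0.2897 0.1826 0.3244 0.0199 0.0342] [10.46242812 18.5876131 ] [0.18 0.38 0.78]
(1, 2) [0.7018 0.2462 0.2897 0.1854 0.3278 0.02   0.0341] [10.62061582 18.7790277 ] [0.18 0.36 0.58]
(2,) [ 2.1506  0.0985 -0.2655  0.1809  0.3252  0.1363  0.2319] [10.36715152 18.63242353] [0.2  0.38 0.65]
n 6 row [0.31, 1.25, -0.01] [0.0013, 0.0011, 0.0002] |d|cm 1.286858486727849 deg 0.09457661817073264 mid [0.533 0.212 0.259]
```

Call:
{"method": "play_rows", "body": {
  "commands": [
    [0.3, 1.25, 0, 0, 0, 0],
    [0.3, 1.25, 0, 0, 0, 0],
    [0.3, 1.25, 0, 0, 0, 0],
    [0.3, 1.25, 0, 0, 0, 0],
    [0.3, 1.25, 0, 0, 0, 0]
  ]
}}

```text
time: 8.68
tool_pos: [0.5576, 0.2166, 0.2683]
tcp_rot: [2.088, 2.047, 0.403]
wrist_force: [0.3, 0.0, -0.5]
width: 0.39
grip_force: 45.0
```

Call:
{"method": "play_rows", "body": {
  "commands": [
    [0.3, 1.25, 0, 0, 0, 0],
    [0, 0, 0, 0, 0, 0],
    [0, 0, 0, 0, 0, 0],
    [0, 0, 0, 0, 0, 0]
  ]
}}

```text
time: 9.02
tool_pos: [0.5681, 0.2196, 0.2717]
tcp_rot: [2.088, 2.048, 0.402]
wrist_force: [-0.1, 0.3, -1.0]
width: 0.398
grip_force: 45.0
```

```bash
python3 - <<'E'
from goal import *
from ring import *
q=np.load('lens2.npy');P=[];W=[]
for k in range(10):
    s=sensors.read_state();P.append(s['tool_pos']);W.append(s['tcp_rot']);i=optics.camera_info('wrist');a=optics.read_camera('wrist')
P=np.array(P);print(P.std(0),P.mean(0),s['time'],s['grip_force'])
p0=P.mean(0);R0=Ro.from_rotvec(W).mean().as_matrix();pickle.dump((i,a),open('v8.pkl','wb'));cv2.imwrite('pics/w8.png',a[:,:,::-1])
c=pf(i,q[None,:3])[0];print('pred ring px',c)
for p in (q,np.load('lens.npy')):rowfor(*goal(p),1,p0,R0)
C=[(484,246.5),(527.8,177),(589.7,167.7),tuple(c)]
V=[pickle.load(open(f'v{k}.pkl','rb')) for k in (2,3,7,8)]
x,r,E=fit(V,C,60,q);print(x.round(4),np.degrees(x[3:5]),np.percentile(r,[50,80,95]).round(2))
print('scene',proj('scene',q[:3]-.12*axes(*q[3:5])[0]),proj('side',q[:3]-.12*axes(*q[3:5])[0]))
# label model check
R=R0
pt=lambda th,h,r=.0145:pf(i,p0+np.atleast_2d([r*np.sin(np.radians(th)),r*np.cos(np.radians(th)),.0872-h])@R.T)[0].round(1)
for th in (56,62,68):print(th,pt(th,.039),pt(th,.05),pt(th,.06))
hsv=cv2.cvtColor(a,cv2.COLOR_RGB2HSV)
for y in range(200,235,5):print(y,' '.join(f'{v}/{t}' for v,t in zip(hsv[y,318:346:2,2],hsv[y,318:346:2,1])))
b=snap('scene','s8')
E
```

```text
[0.00021978 0.00036108 0.00026662] [0.56813204 0.22026455 0.27203797] 9.4667 45.02316892147064
pred ring px [514.55674648 191.05624471]
n 1 row [0.04, 0.0, -0.03] [0.0075, 0.0039, 0.007] |d|cm 0.04840862331923831 deg 0.6317925817967487 mid [0.568 0.22  0.272]
n 1 row [-0.02, 0.03, -0.02] [0.0079, 0.0055, 0.0025] |d|cm 0.03980123079217263 deg 0.5668228385747112 mid [0.568 0.22  0.272]
[0.7018 0.2462 0.2897 0.1836 0.3249 0.0199 0.0342] [10.52074162 18.61290043] [0.21 0.42 7.8 ]
scene [[363.57990016 162.18800876]] [[297.13440574 157.22906967]]
56 [328.8 205.1] [329.4 210.8] [330.  216.5]
62 [326.8 203.9] [327.3 209.6] [327.8 215.3]
68 [324.7 203. ] [325.1 208.6] [325.5 214.3]
200 37/145 37/165 39/190 36/184 37/186 37/172 37/186 34/195 42/97 150/41 153/43 150/41 154/41 152/42
205 38/174 37/165 37/179 38/181 35/189 78/26 67/57 40/179 35/182 88/70 157/39 154/40 149/43 151/42
210 42/158 35/182 39/177 35/189 38/188 59/69 81/38 80/35 81/31 35/87 148/45 155/43 153/43 153/42
215 36/191 37/186 36/184 39/177 38/201 48/85 81/35 84/36 84/33 64/32 104/42 153/42 157/41 154/43
220 39/183 39/196 38/168 40/172 34/188 43/119 84/33 85/36 82/40 84/33 32/40 85/33 162/42 153/40
225 37/172 37/186 40/153 39/131 37/186 37/200 78/33 84/39 83/37 81/35 70/40 26/0 145/40 150/42
230 37/193 39/150 36/184 38/161 37/186 33/201 110/46 119/43 101/23 82/37 82/31 17/90 100/38 160/43
```

Call:
{"method": "play_rows", "body": {
  "commands": [
    [0.02, 0, -0.02, 0.008, 0.004, 0.006],
    [0, 0, 0, 0, 0, 0],
    [0, 0, 0, 0, 0, 0],
    [0, 0, 0, 0, 0, 0],
    [0, 0, 0, 0, 0, 0]
  ]
}}

```text
time: 9.98
tool_pos: [0.5686, 0.2207, 0.2725]
tcp_rot: [2.098, 2.051, 0.402]
wrist_force: [-0.4, 0.0, -0.4]
width: 0.389
grip_force: 45.0
```

```bash
python3 - <<'E'
from goal import *
s=sensors.read_state();print(s['time'],s['grip_force'],abs(s['joint_vel']).max());rowfor(*goal(np.load('lens2.npy')),1)
print(order.finish_job())
E
```

```text
9.9833 45.0231671333313 0.0016715326081225609
n 1 row [-0.01, -0.06, -0.0] [-0.0, -0.0002, 0.0012] |d|cm 0.06251265593437291 deg 0.0682391544405887 mid [0.569 0.221 0.273]
the job is handed in; nothing more can be done
None
```

The job is handed in at 10 s: the orange-capped tube is held steady by its cap in front of the label camera, about 0.6 mm and 0.1° from the pose I computed, but I viewed 11 pictures where at most 10 were allowed.

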